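# Clear the pile on the photo bench

## Task

Put away the pile on the photo bench: working from the top down, take off the dropper bottle, the extension tube, the battery charger and the filter case, and set each one upright and flat on the floor of the wooden tray made for its shape and size (bottle in the tiny round tray, tube in the larger round one, charger in the shorter rectangular one, case in the longer one). Move each straight to its own tray before taking the next, set it down without dropping it, topple nothing, and leave the lens and the tape roll where they are.

Things in the scene. Friction and masses are not known exactly. Their poses are not given: they have to be found in the camera images.
- bottle_center (a point): Empty amber glass dropper bottle with white collar and small rubber bulb, standing on the tube, 64 mm tall in all; glass body is a plain cylinder 28 mm in diameter and 44 mm tall, from the bottle's foot up. This point is on its axis, half-way up (32 mm above its underside). z up along the axis.
- tube_center (a point): Closed lens extension tube: aluminium cylinder with black bands and black top, 50 mm in diameter, 38 mm tall, lying flat on the charger with the bottle on it. This point is on its axis, half-way up (19 mm above its underside). z up along the axis.
- charger_center (a point): White plastic battery charger block with two dark strips on top, 80 (x) by 56 (y) by 38 (z) mm, lying flat on the filter case with the tube on it, turned a little relative to the case. This point is its centre, 19 mm above its underside; x along its long side, z up.
- case_center (a point): Black plastic hard case for filters, closed, 104 (x) by 66 (y) by 40 (z) mm, lying flat on the table at the bottom of the pile. This point is its centre, 20 mm above its underside; x along its long side, z up.
- tray_tiny: Wooden tray fixed to the table, origin at the centre of its underside on the table top. Floor 4 mm above the table, rim 5 mm wide whose top is 9 mm above the table (fingers wider than the gap beside the thing must stay above the rim). Round, inner diameter 46 mm, outer 56 mm: the place of the dropper bottle.
- tray_round: Wooden tray fixed to the table, origin at the centre of its underside on the table top. Floor 4 mm above the table, rim 5 mm wide whose top is 9 mm above the table (fingers wider than the gap beside the thing must stay above the rim). Round, inner diameter 68 mm, outer 78 mm: the place of the extension tube.
- tray_short: Wooden tray fixed to the table, origin at the centre of its underside on the table top. Floor 4 mm above the table, rim 5 mm wide whose top is 9 mm above the table (fingers wider than the gap beside the thing must stay above the rim). Rectangular, inside 98 (x) by 74 (y) mm, outside 108 by 84 mm, x along its long side: the place of the charger, long side along long side, either way round.
- tray_long: Wooden tray fixed to the table, origin at the centre of its underside on the table top. Floor 4 mm above the table, rim 5 mm wide whose top is 9 mm above the table (fingers wider than the gap beside the thing must stay above the rim). Rectangular, inside 122 (x) by 84 (y) mm, outside 132 by 94 mm, x along its long side: the place of the filter case, long side along long side, either way round.
- lens: Not part of the job, leave alone: loose black camera lens standing on end beyond the trays, 64 mm in diameter, 60 mm tall; origin at the centre of its underside.
- tape: Not part of the job, leave alone: loose roll of grey cloth tape lying flat, 100 mm in diameter, 50 mm tall; origin at the centre of its underside.
There are look-alikes about, which are no part of the job. Leave any blue or green look-alike of the part that bears charger_center alone.

How it is judged (in metres and radians):
On the way, in this order (a step that is already met when the one before it is completed fails the run):
1. the dropper bottle stands in its tray (horizontal distance between bottle_center and tray_tiny below 0.015 m and height (world z) of bottle_center between 0.033 and 0.038 m and angle between bottle_center's own z axis and vertical below 0.04 rad), for 0.2 s.
2. the extension tube stands in its tray (horizontal distance between tube_center and tray_round below 0.015 m and height (world z) of tube_center between 0.02 and 0.025 m and angle between tube_center's own z axis and vertical below 0.04 rad), for 0.2 s.
3. the battery charger stands in its tray (horizontal distance between charger_center and tray_short below 0.015 m and height (world z) of charger_center between 0.02 and 0.025 m and angle between charger_center's own z axis and vertical below 0.04 rad), for 0.2 s.
4. the filter case stands in its tray (horizontal distance between case_center and tray_long below 0.015 m and height (world z) of case_center between 0.021 and 0.026 m and angle between case_center's own z axis and vertical below 0.04 rad), for 0.2 s.
At the end, for the whole second after the job is handed in: Each of the four things lies in its own tray, within 15 mm of the tray's centre, flat on the tray's floor (within 2 mm of the right height, tilted less than 0.04 rad), released and at rest (all of step 1 and all of step 2 and all of step 3 and all of step 4 and linear speed of each of bottle, tube, charger, case below 0.02 m/s and contact force between the fingers and bottle below 0.05 N and contact force between the fingers and tube below 0.05 N and contact force between the fingers and charger below 0.05 N and contact force between the fingers and case below 0.05 N); the robot touches nothing.
It fails at once if the lens or the tape roll is moved more than 30 mm (distance of any of lens, tape from where it was at the start of the episode above 0.03 m).
It fails at once if one of the four things is toppled (tilted more than 0.9 rad) (angle between any of bottle_center, tube_center, charger_center, case_center's own z axis and vertical above 0.9 rad).
It fails at once if one of the four things is dropped (faster than 0.7 m/s with no finger on it) ((linear speed of bottle above 0.7 m/s and contact force between the fingers and bottle below 0.01 N) or (linear speed of tube above 0.7 m/s and contact force between the fingers and tube below 0.01 N) or (linear speed of charger above 0.7 m/s and contact force between the fingers and charger below 0.01 N) or (linear speed of case above 0.7 m/s and contact force between the fingers and case below 0.01 N)).
It also fails if it takes over 115 s, if anything falls off the work surface, if the arm or the gripper's body presses on something with over 40 N, if the wrist force passes 120 N, or if a joint passes its speed limit or range.

## Robot

A 6-joint arm with a two-finger parallel gripper is mounted at the origin on the work surface. World frame = base frame: x ahead of the robot, y to its left, z up, the work surface at z = 0. Lengths are in m, angles in degrees, forces in N, time in s.
With the tool pointing down it reaches from about 0.375 to 0.975 m from the base axis. Payload 3.8 kg.
Tool frame: the origin (TCP) lies midway between the tips of the shut fingers; the grasp point (between the pads) lies 19 mm behind it (r.grasp_offset is the distance from the TCP to the grasp point, in m); z points along the fingers, y is the line along which they close (so a half turn about z gives the same grasp; the last joint's range is limited). The gripper opens to 88 mm and grips with 3 to 60 N. Pads are 18 mm wide; open, the fingers measure 123 mm over their backs; the gripper's body (75 mm by 187 mm) begins 45 mm behind the grasp point.
Start: joints at [69.62, 15.12, 91.902, -0, 72.978, -2.114], TCP at [0.212, 0.641, 0.239] pointing down, gripper open.
Joint ranges: [-150.88, 150.88], [-54.13, 125.18], [17.81, 147.31], [-75.09, 255.09], [0, 152.58], [-146.25, 146.25]. Speed limits (degrees/s): [147.25, 147.25, 180, 180, 180, 180].

## Interface

Orientations are given as a 3x3 rotation matrix whose columns are the frame's x, y, z axes.
In Python, from workcell import r, read_camera, recognise, tip_of gives the robot as it stands. The module is installed in compiled form; this text tells all that it offers.
- The arm moves only by the shell command python3 -m pendant 'ROWS'. ROWS is JSON, a list of rows, each an object with "fingers": the gripper's target within -1 to 1 (fully open at 1, half-way at 0, shut at -1); "delta_pos": the shift along the tool's x, y, z in units of 0.5 m (1.0 is 0.5 m), a list of three; "twist": the turn about the tool's z in units of 1.5 rad (1.0 is 1.5 rad). A call has 1 to 12 rows; each row is the pose to reach, as a shift and turn from the pose commanded when the call began, along the tool's axes at that moment; what a row does not reach only later rows make up. A row lasts 1/10 s, in which the tool goes at most 50 mm and 8.59 degrees, less where a joint would pass 70% of its speed; a pose out of reach is approached as far as the arm can. A call with a number of a shift or a turn outside -1 to 1 is refused whole. A call with a gripper value outside its range is refused whole. The fingers move at their own pace and stop on an object; the grip force is fixed at half the most. Time passes only in rows, so rows that repeat a pose let the fingers close. It gives the time, the measured TCP pose, the force, the opening and the grip force at its end, in the units of the state.
- r.get_state(): the state, without advancing time (a new reading comes with each control period).
- read_camera(name): name is "scene" or "top"; returns a dict with "pixels" (480x640x3 uint8, red, green, blue), "depth" (480x640 float32, m along the optical axis (not along the pixel's ray), 0 where there is no reading), "K" (3x3 intrinsics, pixels), "R" (3x3) and "t" (3): a world point X has camera coordinates R X + t. Camera axes: x right, y down, z forward; pixel columns grow to the right and rows downward; lengths in m; the calibration is good to about 2 mm. A picture is of the moment at which its call begins.
- r.finish_job(): hands the job in; it is judged then, once.
Trained networks look in a picture, given as the dict that the camera call returned (one of the last four; its "shot" number tells which), for a name from the list of things; names that differ only in an ending like _2 or _b are one class to them, and where a whole thing is asked for, a point or a joint stands for the part that bears it (a point fixed in the world has none). Each returns a list of dicts, best first, with "score" (0 to 1); they miss things now and then, are a little off and sometimes report something else, mostly with a low value. They report only what shows in the picture. A call takes as long as a camera call. They do not tell look-alikes from the thing itself.
- recognise(picture, query): "rect" ([centre column, centre row, width, height] in pixels, round what is visible of it).
- tip_of(picture, query): "position" ([column, row] in pixels: a listed point, or the origin of a listed thing).
The state is a dict: "time_s": time; "joint_pos": joint angles; "qd": joint speeds; "tau": joint torques, N m; "ee_pos": TCP position; "ee_rot": TCP orientation; "contact_force": force on the tool from outside, world axes, zero at the start; "moment": the same for the moment, N m; "grip_width": finger opening in m; "grasp_force": force on a finger pad.
Only numpy, scipy, OpenCV 4.12 (cv2) and the standard library are available. Lean on these libraries where they do the work, as an engineer would, in place of code of your own. Each camera call takes 0.05 s, during which the arm holds its last target. There are 200 camera calls.

## Working session

There is one attempt and no reset: what is moved stays moved. The work goes in short steps, Python scripts to look and compute and a shell command to move; the robot and the scene stay as the last step left them, time stands still between calls to the robot, and variables do not carry over. Pictures are saved under pics/ and viewed, at most 14 in all, crops included, and the job is handed in when it is done.

```bash
mkdir -p pics
cat > h.py <<'E'
import numpy as np, cv2
from workcell import r, read_camera, recognise, tip_of
def world(p,u,v,d):
    K=p["K"];c=np.array([(u-K[0,2])/K[0,0]*d,(v-K[1,2])/K[1,1]*d,d]);return p["R"].T@(c-p["t"])
def cloud(p):
    K=p["K"];d=p["depth"];v,u=np.mgrid[0:480,0:640]
    c=np.stack([(u-K[0,2])/K[0,0]*d,(v-K[1,2])/K[1,1]*d,d],-1)
    w=(c-p["t"])@p["R"];w[d==0]=np.nan;return w
def save(p,n): cv2.imwrite("pics/"+n,p["pixels"][:,:,::-1])
N=["bottle_center","tube_center","charger_center","case_center","tray_tiny","tray_round","tray_short","tray_long","lens","tape"]
E
python3 - <<'E'
from h import *
np.set_printoptions(precision=3,suppress=True)
s=r.get_state();print(s["time_s"],s["ee_pos"],s["ee_rot"],s["grip_width"],r.grasp_offset)
for c in("scene","top"):
    p=read_camera(c);save(p,c+"0.png");np.save(c+"0.npy",p,allow_pickle=True)
    w=cloud(p);print(c,-p["R"].T@p["t"],p["R"][2])
    for n in N:
        print(n,[(np.round(q["position"]).astype(int),round(q["score"],2),w[int(q["position"][1]),int(q["position"][0])]) for q in tip_of(p,n)[:3]],[(np.round(q["rect"]).astype(int),round(q["score"],2)) for q in recognise(p,n)[:3]])
print(r.get_state()["time_s"])
E
```

```text
0.0 [0.211 0.64  0.237] [[-0.95   0.313 -0.001]
 [ 0.313  0.95  -0.002]
 [ 0.    -0.002 -1.   ]] 0.08838877845725338 0.0187
scene [1.367 0.265 0.64 ] [-0.796 -0.278 -0.537]
bottle_center [(array([340, 199]), 0.83, array([ 0.476, -0.023,  0.156]))] [(array([346, 198,  15,  26]), 0.71), (array([499, 269,  60,  39]), 0.24)]
tube_center [(array([342, 218]), 0.9, array([ 0.485, -0.017,  0.113]))] [(array([345, 222,  30,  26]), 0.7)]
charger_center [(array([279, 250]), 0.84, array([ 0.544, -0.142,  0.038])), (array([402, 256]), 0.77, array([0.475, 0.119, 0.038])), (array([343, 232]), 0.68, array([ 0.488, -0.013,  0.079]))] [(array([277, 252,  32,  32]), 0.8), (array([406, 257,  42,  32]), 0.74), (array([347, 238,  32,  28]), 0.59)]
case_center [(array([348, 242]), 0.76, array([0.497, 0.002, 0.062]))] [(array([345, 249,  38,  41]), 0.74), (array([500, 270,  62,  38]), 0.49)]
tray_tiny [] [(array([241, 220,  20,  16]), 0.63), (array([347, 235,  33,  33]), 0.23)]
tray_round [(array([256, 293]), 0.91, array([ 0.659, -0.144,  0.002]))] [(array([256, 292,  38,  26]), 0.9)]
tray_short [(array([49
[... 1327 characters left out ...]
357, 229]), 0.85, array([ 0.671, -0.142,  0.005]))] [(array([357, 231,  26,  30]), 0.82)]
tray_short [(array([187, 335]), 0.79, array([0.397, 0.326, 0.009])), (array([314, 303]), 0.62, array([ 0.457, -0.016,  0.172]))] [(array([186, 332,  42,  45]), 0.91)]
tray_long [(array([233, 252]), 0.9, array([0.616, 0.203, 0.006]))] [(array([234, 255,  56,  51]), 0.97), (array([168, 222,  37,  37]), 0.17)]
lens [(array([302, 183]), 0.65, array([0.791, 0.005, 0.064])), (array([318, 304]), 0.44, array([ 0.452, -0.022,  0.171]))] [(array([303, 183,  23,  26]), 0.63), (array([170, 221,  40,  40]), 0.47)]
tape [(array([175, 225]), 0.8, array([0.699, 0.367, 0.004]))] [(array([169, 223,  39,  41]), 0.91)]
2.1
```

Run:
```python
import cv2,numpy as np
a=cv2.imread("pics/scene0.png")[170:430,190:600];cv2.imwrite("pics/s0c.png",cv2.resize(a,None,fx=1.9,fy=1.9,interpolation=2))
a=cv2.imread("pics/top0.png")[160:360,140:460];cv2.imwrite("pics/t0c.png",cv2.resize(a,None,fx=2.5,fy=2.5,interpolation=2))
```

```text
(no output)
```

View pics/s0c.png

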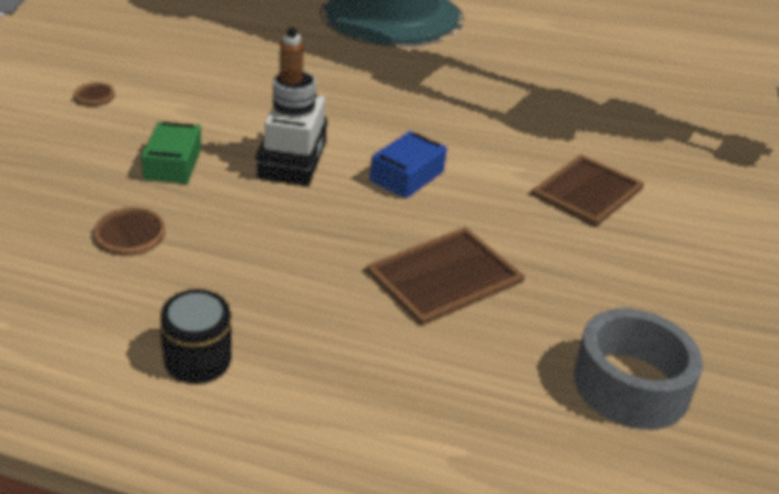

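View pics/t0c.png

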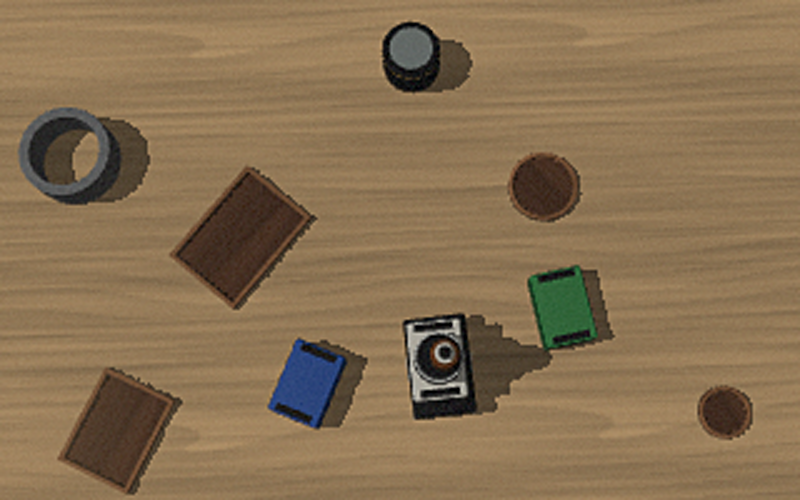

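```bash
cat >> h.py <<'E'
def blob(w,m,xy,rad,z0,z1):
    d=np.hypot(w[...,0]-xy[0],w[...,1]-xy[1]);return w[m&(d<rad)&(w[...,2]>z0)&(w[...,2]<z1)]
def rect(P):
    (c,s,a)=cv2.minAreaRect((P[:,:2]*1000).astype(np.float32))
    if s[0]<s[1]: s=(s[1],s[0]);a+=90
    return f"n{len(P)} c=({c[0]:.1f},{c[1]:.1f}) size {s[0]:.0f}x{s[1]:.0f} longaxis {(a+90)%180-90:.1f} zmed {np.median(P[:,2])*1000:.1f} p95 {np.percentile(P[:,2],95)*1000:.1f}"
E
python3 - <<'E'
from h import *
for c in("scene","top"):
    p=np.load(c+"0.npy",allow_pickle=True).item();w=cloud(p)
    hsv=cv2.cvtColor(p["pixels"],cv2.COLOR_RGB2HSV);V=hsv[...,2];S=hsv[...,1];print(c,"table",hsv[300,340+200])
    T=np.ones_like(V,bool)
    for n,xy,rd in(("tiny",(.4,-.331),.04),("round",(.668,-.143),.055),("short",(.4,.328),.08),("long",(.615,.2),.1)):
        P=blob(w,(V<115)&(S>90),xy,rd,-.01,.02); Q=w[int(0)] if 0 else None
        print(n,rect(P))
    xy=(.46,-.016)
    for n,z0,z1,rd in(("bulb/collar",.165,.2,.03),("body",.16,.178,.03),("tubetop",.149,.157,.04),("tubeside",.122,.150,.045),("chargertop",.113,.121,.06),("chargerside",.085,.11,.07),("casetop",.036,.044,.075),("caseside",.01,.034,.08)):
        P=blob(w,T,xy,rd,z0,z1); 
        if len(P)>5: print(n,rect(P))
    zz=blob(w,T,xy,.08,.01,.25)[:,2];h,e=np.histogram(zz,np.arange(.01,.2,.006));print(dict(zip((e[:-1]*1000).round().astype(int).tolist(),h.tolist())))
    print("blue",rect(blob(w,(hsv[...,0]>100)&(hsv[...,0]<135)&(S>100),(.46,.11),.08,.02,.05)))
    print("green",rect(blob(w,(hsv[...,0]>45)&(hsv[...,0]<85)&(S>100),(.52,-.145),.08,.02,.05)))
E
```

```text
scene table [ 17  96 180]
tiny n173 c=(403.5,-319.7) size 55x51 longaxis -11.3 zmed 4.8 p95 9.3
round n601 c=(657.4,-143.7) size 75x70 longaxis -22.5 zmed 4.0 p95 7.8
short n1112 c=(404.0,325.5) size 111x90 longaxis -27.1 zmed 4.0 p95 8.9
long n2177 c=(610.9,194.9) size 134x99 longaxis -41.7 zmed 3.8 p95 8.4
bulb/collar n62 c=(462.8,-21.0) size 19x17 longaxis 18.8 zmed 170.6 p95 179.6
body n83 c=(463.3,-21.6) size 24x20 longaxis -67.3 zmed 167.3 p95 175.7
tubetop n41 c=(468.9,-18.1) size 27x12 longaxis -65.3 zmed 153.1 p95 155.9
tubeside n141 c=(469.0,-18.0) size 26x17 longaxis -69.0 zmed 136.2 p95 148.9
chargertop n153 c=(465.9,-15.1) size 48x44 longaxis -61.2 zmed 116.1 p95 119.2
chargerside n229 c=(475.9,-14.3) size 50x28 longaxis -78.4 zmed 96.6 p95 109.2
casetop n191 c=(460.2,-17.7) size 106x66 longaxis 5.1 zmed 38.9 p95 42.6
caseside n314 c=(474.8,4.6) size 117x56 longaxis -30.2 zmed 21.9 p95 32.4
{10: 82, 16: 76, 22: 75, 28: 81, 34: 178, 40: 70, 46: 71, 52: 74, 58: 70, 64: 72, 70: 86, 76: 196, 82: 59, 88: 52, 94: 53, 100: 60, 106: 53, 112: 143, 118: 34, 124: 26, 130: 29, 136: 
[... 754 characters left out ...]
6.4
chargertop n189 c=(460.6,-18.6) size 47x47 longaxis -47.1 zmed 117.2 p95 120.1
chargerside n21 c=(449.2,-14.4) size 50x34 longaxis 70.5 zmed 101.9 p95 106.0
casetop n262 c=(457.9,-20.0) size 104x68 longaxis 5.1 zmed 40.4 p95 43.4
caseside n14 c=(458.1,-20.1) size 105x67 longaxis 4.8 zmed 31.3 p95 33.4
{10: 2, 16: 0, 22: 1, 28: 11, 34: 118, 40: 175, 46: 4, 52: 2, 58: 4, 64: 1, 70: 42, 76: 294, 82: 21, 88: 4, 94: 3, 100: 11, 106: 3, 112: 127, 118: 72, 124: 2, 130: 1, 136: 2, 142: 3, 148: 1, 154: 4, 160: 46, 166: 27, 172: 12, 178: 18, 184: 1, 190: 0}
blue n585 c=(444.7,120.0) size 78x57 longaxis -23.7 zmed 38.7 p95 42.4
green n563 c=(515.9,-154.0) size 79x57 longaxis 10.4 zmed 38.7 p95 42.5
```

Run:
```python
from h import *
for c in("scene","top"):
    p=np.load(c+"0.npy",allow_pickle=True).item();w=cloud(p)
    T=np.ones(w.shape[:2],bool);xy=(.46,-.016)
    for n,z0,z1,rd in(("bottle body",.125,.157,.03),("tubetop",.113,.120,.04),("chargertop",.074,.083,.06),("casetop",.036,.044,.075)):
        print(c,n,rect(blob(w,T,xy,rd,z0,z1)))
```

```text
scene bottle body n162 c=(468.8,-18.2) size 27x17 longaxis -69.0 zmed 142.5 p95 155.3
scene tubetop n149 c=(465.9,-15.1) size 48x44 longaxis -61.2 zmed 116.1 p95 118.7
scene chargertop n245 c=(463.2,-14.3) size 81x55 longaxis 3.1 zmed 77.5 p95 81.3
scene casetop n191 c=(460.2,-17.7) size 106x66 longaxis 5.1 zmed 38.9 p95 42.6
top bottle body n9 c=(450.1,-22.5) size 24x7 longaxis 83.7 zmed 144.5 p95 153.2
top tubetop n178 c=(460.6,-18.6) size 47x47 longaxis -47.1 zmed 117.0 p95 119.6
top chargertop n340 c=(461.2,-16.8) size 80x55 longaxis 4.9 zmed 78.8 p95 81.9
top casetop n262 c=(457.9,-20.0) size 104x68 longaxis 5.1 zmed 40.4 p95 43.4
```

```bash
cat >> h.py <<'E'
def plan(x,y,z,a=None,s=None):
    s=s or r.get_state();R=np.array(s["ee_rot"]);d=R.T@(np.array([x,y,z])-s["ee_pos"])/.5
    c=np.degrees(np.arctan2(R[1,1],R[0,1]));t=0 if a is None else -np.radians((a-c+90)%180-90)/1.5
    print(f"at {np.round(np.array(s['ee_pos'])*1000,1)} ang {c:.1f} t {s['time_s']:.2f} w {s['grip_width']*1000:.1f} f {s['grasp_force']:.1f} -> delta {np.round(d,4).tolist()} twist {t:.4f} dist {np.linalg.norm(d)*500:.0f}mm q6 {s['joint_pos'][5]:.0f}")
E
python3 -c "
from h import *
plan(.4615,-.022,.237,94)"
```

```text
at [211.6 641.  238.7] ang 71.7 t 2.10 w 87.8 f 0.0 -> delta [-0.8903, -1.1025, 0.0034] twist -0.2591 dist 709mm q6 -2
```

```bash
python3 -m pendant '[{"fingers":1,"delta_pos":[-0.1,-0.1,0],"twist":-0.05},{"fingers":1,"delta_pos":[-0.2,-0.2,0],"twist":-0.1},{"fingers":1,"delta_pos":[-0.8,-0.99,0],"twist":-0.26},{"fingers":1,"delta_pos":[-0.8,-0.99,0],"twist":-0.26},{"fingers":1,"delta_pos":[-0.8,-0.99,0],"twist":-0.26},{"fingers":1,"delta_pos":[-0.8,-0.99,0],"twist":-0.26},{"fingers":1,"delta_pos":[-0.8,-0.99,0],"twist":-0.26},{"fingers":1,"delta_pos":[-0.8,-0.99,0],"twist":-0.26},{"fingers":1,"delta_pos":[-0.8,-0.99,0],"twist":-0.26},{"fingers":1,"delta_pos":[-0.8,-0.99,0],"twist":-0.26},{"fingers":1,"delta_pos":[-0.8,-0.99,0],"twist":-0.26},{"fingers":1,"delta_pos":[-0.8,-0.99,0],"twist":-0.26}]'; python3 -c "
from h import *
plan(.4615,-.022,.237,94)"
```

```text
time_s: 3.3
ee_pos: [0.4242, 0.0786, 0.2393]
ee_rot: [[-0.997, -0.071, 0.002], [-0.071, 0.997, 0.0], [-0.002, 0.0, -1.0]]
contact_force: [0.7, 0.0, 0.7]
grip_width: 0.088
grasp_force: 0.0
at [424.2  78.6 239.3] ang 94.1 t 3.30 w 88.0 f 0.0 -> delta [-0.0601, -0.2059, 0.0046] twist 0.0011 dist 107mm q6 -87
```

```bash
python3 -m pendant '[{"fingers":1,"delta_pos":[-0.06,-0.206,0]},{"fingers":1,"delta_pos":[-0.06,-0.206,0]},{"fingers":1,"delta_pos":[-0.06,-0.206,0]},{"fingers":1,"delta_pos":[-0.06,-0.206,0.08]},{"fingers":1,"delta_pos":[-0.06,-0.206,0.15]},{"fingers":1,"delta_pos":[-0.06,-0.206,0.2]},{"fingers":1,"delta_pos":[-0.06,-0.206,0.221]},{"fingers":1,"delta_pos":[-0.06,-0.206,0.221]},{"fingers":1,"delta_pos":[-0.06,-0.206,0.221]}]'
python3 - <<'E'
from h import *
plan(.4615,-.022,.128,94)
p=read_camera("scene");a=p["pixels"][150:310,250:450,::-1];cv2.imwrite("pics/g1.png",cv2.resize(a,None,fx=3,fy=3,interpolation=2))
E
```

```text
at [424.2  78.6 239.3] ang 94.1 t 3.30 w 88.0 f 0.0 -> delta [-0.0597, -0.206, 0.2226] twist 0.0011 dist 155mm q6 -87invalid input
```

View pics/g1.png

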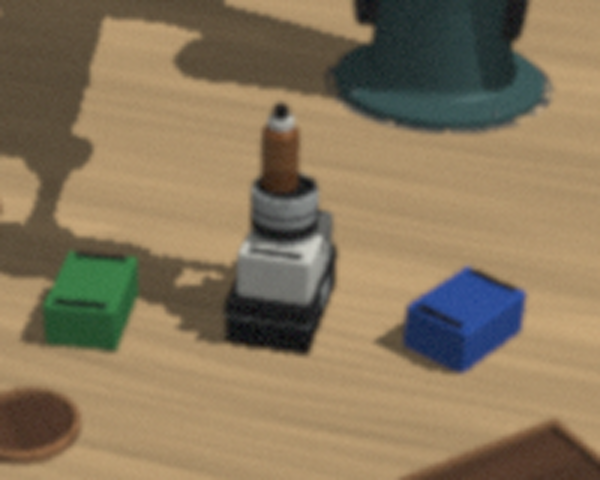

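The call without "twist" was refused; the pile stands untouched (bottle at about column 343, row 200 of the full picture). I'll repeat the move with twist.

```bash
python3 -m pendant '[{"fingers":1,"delta_pos":[-0.06,-0.206,0],"twist":0},{"fingers":1,"delta_pos":[-0.06,-0.206,0],"twist":0},{"fingers":1,"delta_pos":[-0.06,-0.206,0],"twist":0},{"fingers":1,"delta_pos":[-0.06,-0.206,0.08],"twist":0},{"fingers":1,"delta_pos":[-0.06,-0.206,0.15],"twist":0},{"fingers":1,"delta_pos":[-0.06,-0.206,0.2],"twist":0},{"fingers":1,"delta_pos":[-0.06,-0.206,0.221],"twist":0},{"fingers":1,"delta_pos":[-0.06,-0.206,0.221],"twist":0},{"fingers":1,"delta_pos":[-0.06,-0.206,0.221],"twist":0}]'
python3 - <<'E'
from h import *
plan(.4615,-.022,.128,94)
p=read_camera("scene");a=p["pixels"][150:310,250:450,::-1];cv2.imwrite("pics/g2.png",cv2.resize(a,None,fx=3,fy=3,interpolation=2))
E
```

```text
time_s: 4.25
ee_pos: [0.4619, -0.0197, 0.1293]
ee_rot: [[-0.997, -0.072, 0.002], [-0.072, 0.997, -0.0], [-0.002, -0.0, -1.0]]
contact_force: [0.3, 0.5, 0.1]
grip_width: 0.0883
grasp_force: 0.0
at [461.9 -19.7 129.3] ang 94.1 t 4.25 w 88.3 f 0.0 -> delta [0.0012, -0.0045, 0.0026] twist 0.0013 dist 3mm q6 -100
```

View pics/g2.png

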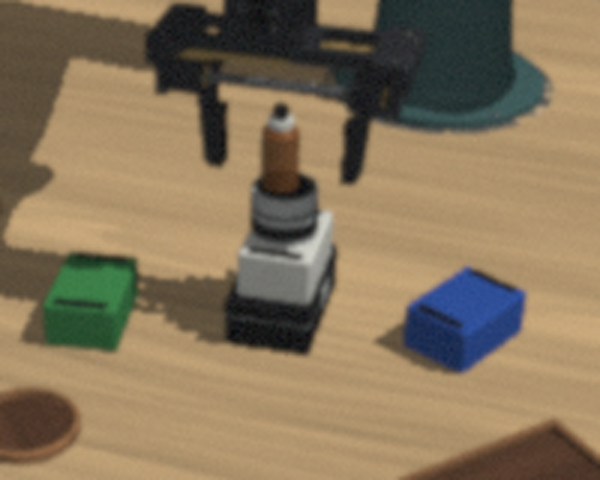

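The bottle (column 281 of the crop) stands centred between the fingers (215 and 352), tips at the glass body. Closing.

```bash
python3 -m pendant '[{"fingers":-1,"delta_pos":[0,-0.003,0.001],"twist":0},{"fingers":-1,"delta_pos":[0,-0.003,0.001],"twist":0},{"fingers":-1,"delta_pos":[0,-0.003,0.001],"twist":0},{"fingers":-1,"delta_pos":[0,-0.003,0.001],"twist":0},{"fingers":-1,"delta_pos":[0,-0.003,0.001],"twist":0},{"fingers":-1,"delta_pos":[0,-0.003,0.001],"twist":0},{"fingers":-1,"delta_pos":[0,-0.003,0.001],"twist":0},{"fingers":-1,"delta_pos":[0,-0.003,0.001],"twist":0},{"fingers":-1,"delta_pos":[0,-0.003,0.001],"twist":0},{"fingers":-1,"delta_pos":[0,-0.003,0.001],"twist":0}]'; python3 -c "
from h import *
plan(.402,-.3225,.2,60)"
```

```text
time_s: 5.3
ee_pos: [0.4612, -0.0216, 0.1276]
ee_rot: [[-0.997, -0.071, -0.0], [-0.071, 0.997, -0.0], [0.0, -0.0, -1.0]]
contact_force: [-0.2, -0.8, 0.4]
grip_width: 0.0275
grasp_force: 30.0
at [461.2 -21.6 127.6] ang 94.1 t 5.30 w 27.5 f 30.0 -> delta [0.1609, -0.5919, -0.1447] twist 0.3966 dist 315mm q6 -100
```

```bash
python3 -m pendant '[{"fingers":-1,"delta_pos":[0,0,-0.02],"twist":0},{"fingers":-1,"delta_pos":[0,0,-0.05],"twist":0},{"fingers":-1,"delta_pos":[0.01,-0.04,-0.08],"twist":0.05},{"fingers":-1,"delta_pos":[0.03,-0.11,-0.08],"twist":0.1},{"fingers":-1,"delta_pos":[0.05,-0.2,-0.08],"twist":0.2},{"fingers":-1,"delta_pos":[0.161,-0.592,-0.08],"twist":0.397},{"fingers":-1,"delta_pos":[0.161,-0.592,-0.08],"twist":0.397},{"fingers":-1,"delta_pos":[0.161,-0.592,-0.08],"twist":0.397},{"fingers":-1,"delta_pos":[0.161,-0.592,-0.08],"twist":0.397},{"fingers":-1,"delta_pos":[0.161,-0.592,-0.08],"twist":0.397},{"fingers":-1,"delta_pos":[0.161,-0.592,-0.08],"twist":0.397},{"fingers":-1,"delta_pos":[0.161,-0.592,-0.08],"twist":0.397}]'
python3 - <<'E'
from h import *
p=read_camera("scene");q=read_camera("top")
a=p["pixels"][130:310,180:440,::-1];b=q["pixels"][270:380,340:480,::-1]
A=cv2.resize(a,(520,360),interpolation=2);B=cv2.resize(b,(280,220),interpolation=2)
c=np.zeros((360,800,3),np.uint8);c[:,:520]=A;c[:220,520:]=B;cv2.imwrite("pics/b1.png",c)
w=cloud(q)
for n,k in(("scene",p),("top",q)):
    w=cloud(k);hsv=cv2.cvtColor(k["pixels"],cv2.COLOR_RGB2HSV)
    P=blob(w,(hsv[...,2]<115)&(hsv[...,1]>90)&(hsv[...,0]<25),(.402,-.3225),.05,-.01,.02);print(n,len(P)and rect(P))
    P=blob(w,np.ones((480,640),bool),(.402,-.3225),.04,.05,.175);print(n,len(P) and (rect(P),P[:,2].min()))
plan(.402,-.3225,.017,60)
E
```

```text
time_s: 6.5
ee_pos: [0.402, -0.3216, 0.1678]
ee_rot: [[-0.866, 0.501, -0.0], [0.501, 0.866, 0.001], [0.001, 0.001, -1.0]]
contact_force: [0.4, 0.2, 0.3]
grip_width: 0.027
grasp_force: 30.0
scene n159 c=(403.1,-323.9) size 58x46 longaxis 27.8 zmed 4.7 p95 8.7
scene ('n84 c=(404.0,-321.2) size 54x23 longaxis 61.3 zmed 168.1 p95 174.1', np.float64(0.15638750683764235))
top n205 c=(391.8,-322.3) size 65x39 longaxis 49.5 zmed 6.0 p95 11.3
top ('n1 c=(388.0,-317.0) size 0x0 longaxis 0.0 zmed 167.0 p95 167.0', np.float64(0.16704329153182007))
at [ 402.3 -321.   167.7] ang 60.1 t 6.60 w 27.0 f 30.0 -> delta [-0.0011, -0.003, 0.3014] twist 0.0007 dist 151mm q6 -101
```

View pics/b1.png

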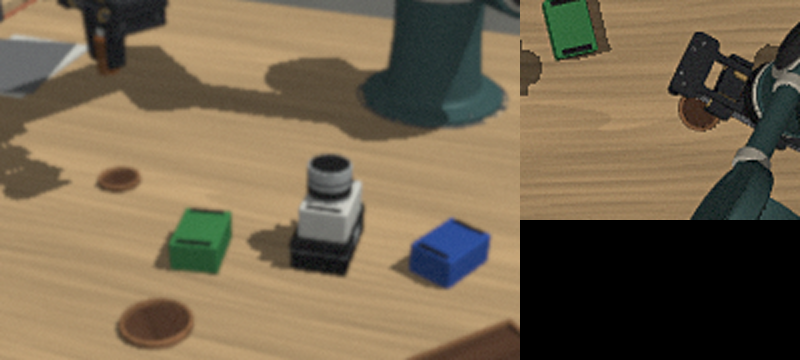

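The bottle is held (pile intact, tray_tiny empty at column 119, row 179 of the crop). Lower with slow end.

```bash
python3 -m pendant '[{"fingers":-1,"delta_pos":[-0.001,-0.003,0.05],"twist":0},{"fingers":-1,"delta_pos":[-0.001,-0.003,0.12],"twist":0},{"fingers":-1,"delta_pos":[-0.001,-0.003,0.19],"twist":0},{"fingers":-1,"delta_pos":[-0.001,-0.003,0.24],"twist":0},{"fingers":-1,"delta_pos":[-0.001,-0.003,0.27],"twist":0},{"fingers":-1,"delta_pos":[-0.001,-0.003,0.285],"twist":0},{"fingers":-1,"delta_pos":[-0.001,-0.003,0.293],"twist":0},{"fingers":-1,"delta_pos":[-0.001,-0.003,0.298],"twist":0},{"fingers":-1,"delta_pos":[-0.001,-0.003,0.302],"twist":0},{"fingers":-1,"delta_pos":[-0.001,-0.003,0.302],"twist":0}]'
python3 - <<'E'
from h import *
plan(.402,-.3225,.016,60);p=read_camera("scene")
a=p["pixels"][190:250,200:290,::-1];cv2.imwrite("pics/b2.png",cv2.resize(a,None,fx=6,fy=6,interpolation=2))
E
```

```text
time_s: 7.6
ee_pos: [0.4021, -0.3244, 0.0173]
ee_rot: [[-0.866, 0.5, 0.001], [0.5, 0.866, -0.001], [-0.001, -0.0, -1.0]]
contact_force: [-0.6, 0.3, 0.0]
grip_width: 0.027
grasp_force: 30.0
at [ 402.1 -324.4   17.3] ang 60.0 t 7.60 w 27.0 f 30.0 -> delta [0.0021, 0.0032, 0.0027] twist -0.0003 dist 2mm q6 -102
```

View pics/b2.png

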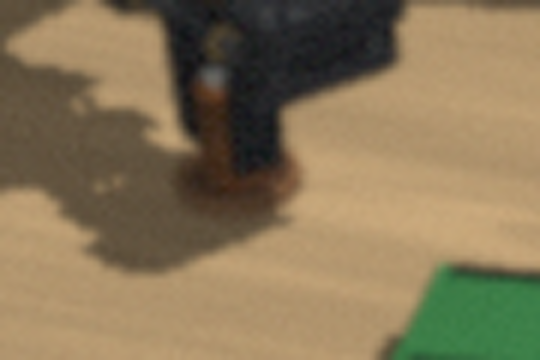

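The bottle is inside the tray rim (tray centred at crop 238,180). Feeling for the floor.

```bash
python3 -m pendant '[{"fingers":-1,"delta_pos":[0.002,0.003,0.002],"twist":0},{"fingers":-1,"delta_pos":[0.002,0.003,0.003],"twist":0},{"fingers":-1,"delta_pos":[0.002,0.003,0.003],"twist":0}]'; python3 -m pendant '[{"fingers":-1,"delta_pos":[0,0,0.002],"twist":0},{"fingers":-1,"delta_pos":[0,0,0.002],"twist":0}]'
```

```text
time_s: 7.95
ee_pos: [0.4016, -0.3224, 0.0156]
ee_rot: [[-0.866, 0.501, 0.0], [0.501, 0.866, -0.0], [-0.0, 0.0, -1.0]]
contact_force: [-0.3, 0.2, 3.0]
grip_width: 0.027
grasp_force: 30.0
time_s: 8.15
ee_pos: [0.4018, -0.3224, 0.0156]
ee_rot: [[-0.866, 0.501, -0.0], [0.501, 0.866, 0.0], [0.0, 0.0, -1.0]]
contact_force: [-2.9, 2.8, 12.3]
grip_width: 0.0273
grasp_force: 30.0
```

Contact at TCP 15.6 mm. Release and lift.

```bash
python3 -m pendant '[{"fingers":-1,"delta_pos":[0,0,-0.002],"twist":0},{"fingers":0.2,"delta_pos":[0,0,-0.002],"twist":0},{"fingers":0.2,"delta_pos":[0,0,-0.002],"twist":0},{"fingers":0.2,"delta_pos":[0,0,-0.002],"twist":0},{"fingers":0.2,"delta_pos":[0,0,-0.002],"twist":0},{"fingers":0.5,"delta_pos":[0,0,-0.01],"twist":0},{"fingers":1,"delta_pos":[0,0,-0.05],"twist":0},{"fingers":1,"delta_pos":[0,0,-0.1],"twist":0},{"fingers":1,"delta_pos":[0,0,-0.19],"twist":0},{"fingers":1,"delta_pos":[0,0,-0.28],"twist":0},{"fingers":1,"delta_pos":[0,0,-0.31],"twist":0},{"fingers":1,"delta_pos":[0,0,-0.31],"twist":0}]'; python3 -c "
from h import *
plan(.463,-.017,.17,80)"
```

```text
time_s: 9.35
ee_pos: [0.4033, -0.3239, 0.1727]
ee_rot: [[-0.866, 0.501, 0.005], [0.501, 0.866, -0.005], [-0.007, -0.001, -1.0]]
contact_force: [0.2, -0.1, -0.4]
grip_width: 0.0879
grasp_force: 0.0
at [ 403.3 -323.9  172.7] ang 60.0 t 9.35 w 87.9 f 0.0 -> delta [0.204, 0.5912, 0.0032] twist -0.2332 dist 313mm q6 -101
```

```bash
cat > m.py <<'E'
from h import *
import sys
def meas():
  for c in("scene","top"):
    p=read_camera(c);w=cloud(p);T=np.ones(w.shape[:2],bool);xy=(.46,-.016)
    for n,z0,z1,rd in(("tubetop",.112,.121,.04),("chargertop",.074,.083,.065),("casetop",.036,.044,.075)):
        P=blob(w,T,xy,rd,z0,z1)
        if len(P)>20: print(c,n,rect(P))
    for n,t,rd,zt in(("bottle",(.402,-.3225),.03,.045),("tube",(.656,-.1447),.045,.03),("charger",(.4038,.324),.07,.03),("case",(.61,.193),.09,.03)):
        P=blob(w,T,t,rd,zt,.09)
        if len(P)>20: print(c,"PLACED",n,rect(P))
meas()
E
python3 m.py
```

```text
scene tubetop n219 c=(461.6,-16.8) size 51x46 longaxis 19.0 zmed 115.8 p95 117.6
scene chargertop n241 c=(463.3,-14.8) size 81x56 longaxis 5.4 zmed 77.5 p95 81.5
scene casetop n197 c=(460.9,-17.6) size 106x65 longaxis 5.1 zmed 39.3 p95 42.9
scene PLACED bottle n88 c=(404.0,-318.4) size 26x24 longaxis -40.4 zmed 54.6 p95 67.3
top tubetop n303 c=(460.6,-18.6) size 47x47 longaxis -48.0 zmed 117.1 p95 120.1
top chargertop n339 c=(461.1,-16.9) size 80x56 longaxis 4.2 zmed 78.8 p95 81.8
top casetop n269 c=(457.8,-20.0) size 104x68 longaxis 5.6 zmed 40.5 p95 43.5
top PLACED bottle n63 c=(396.0,-320.3) size 25x17 longaxis 66.8 zmed 57.3 p95 71.1
```

```bash
python3 -m pendant '[{"fingers":1,"delta_pos":[0.03,0.08,0],"twist":-0.05},{"fingers":1,"delta_pos":[0.06,0.16,0],"twist":-0.1},{"fingers":1,"delta_pos":[0.204,0.59,0],"twist":-0.233},{"fingers":1,"delta_pos":[0.204,0.59,0],"twist":-0.233},{"fingers":1,"delta_pos":[0.204,0.59,0],"twist":-0.233},{"fingers":1,"delta_pos":[0.204,0.59,0],"twist":-0.233},{"fingers":1,"delta_pos":[0.204,0.59,0],"twist":-0.233},{"fingers":1,"delta_pos":[0.204,0.59,0],"twist":-0.233},{"fingers":1,"delta_pos":[0.204,0.59,0],"twist":-0.233},{"fingers":1,"delta_pos":[0.204,0.59,0],"twist":-0.233}]'; python3 -c "
from h import *
plan(.461,-.0177,.088,80)"
```

```text
time_s: 10.45
ee_pos: [0.4598, -0.0167, 0.1677]
ee_rot: [[-0.985, 0.175, -0.003], [0.175, 0.985, -0.0], [0.003, -0.001, -1.0]]
contact_force: [-0.9, 0.3, 0.2]
grip_width: 0.0886
grasp_force: 0.0
at [459.8 -16.7 167.7] ang 79.9 t 10.45 w 88.6 f 0.0 -> delta [-0.0031, -0.0014, 0.1594] twist -0.0006 dist 80mm q6 -85
```

```bash
python3 -m pendant '[{"fingers":1,"delta_pos":[-0.002,-0.002,0.03],"twist":0},{"fingers":1,"delta_pos":[-0.002,-0.002,0.08],"twist":0},{"fingers":1,"delta_pos":[-0.002,-0.002,0.12],"twist":0},{"fingers":1,"delta_pos":[-0.002,-0.002,0.15],"twist":0},{"fingers":1,"delta_pos":[-0.002,-0.002,0.159],"twist":0},{"fingers":1,"delta_pos":[-0.002,-0.002,0.159],"twist":0},{"fingers":-1,"delta_pos":[-0.002,-0.002,0.159],"twist":0},{"fingers":-1,"delta_pos":[-0.002,-0.002,0.159],"twist":0},{"fingers":-1,"delta_pos":[-0.002,-0.002,0.159],"twist":0},{"fingers":-1,"delta_pos":[-0.002,-0.002,0.159],"twist":0},{"fingers":-1,"delta_pos":[-0.002,-0.002,0.159],"twist":0},{"fingers":-1,"delta_pos":[-0.002,-0.002,0.159],"twist":0}]';python3 -m pendant '[{"fingers":-1,"delta_pos":[0,0,0],"twist":0},{"fingers":-1,"delta_pos":[0,0,0],"twist":0}]'; python3 -c "
from h import *
plan(.656,-.1447,.13,80)"
```

```text
time_s: 11.65
ee_pos: [0.462, -0.017, 0.0901]
ee_rot: [[-0.985, 0.174, 0.001], [0.174, 0.985, -0.0], [-0.001, -0.0, -1.0]]
contact_force: [0.6, 0.8, 1.5]
grip_width: 0.049
grasp_force: 30.0
time_s: 11.85
ee_pos: [0.462, -0.017, 0.0901]
ee_rot: [[-0.985, 0.174, 0.001], [0.174, 0.985, -0.0], [-0.001, -0.0, -1.0]]
contact_force: [-0.3, -0.3, 3.9]
grip_width: 0.0491
grasp_force: 30.0
at [462.  -17.   90.1] ang 80.0 t 11.85 w 49.1 f 30.0 -> delta [-0.4265, -0.1841, -0.0796] twist -0.0000 dist 236mm q6 -85
```

```bash
python3 -m pendant '[{"fingers":-1,"delta_pos":[0,0,-0.02],"twist":0},{"fingers":-1,"delta_pos":[0,0,-0.05],"twist":0},{"fingers":-1,"delta_pos":[-0.02,-0.01,-0.08],"twist":0},{"fingers":-1,"delta_pos":[-0.08,-0.03,-0.08],"twist":0},{"fingers":-1,"delta_pos":[-0.427,-0.184,-0.08],"twist":0},{"fingers":-1,"delta_pos":[-0.427,-0.184,-0.08],"twist":0},{"fingers":-1,"delta_pos":[-0.427,-0.184,-0.08],"twist":0},{"fingers":-1,"delta_pos":[-0.427,-0.184,-0.08],"twist":0},{"fingers":-1,"delta_pos":[-0.427,-0.184,-0.08],"twist":0},{"fingers":-1,"delta_pos":[-0.427,-0.184,-0.08],"twist":0}]'
python3 - <<'E'
from h import *
plan(.656,-.1447,.0165,80);p=read_camera("scene")
a=p["pixels"][190:330,190:390,::-1];cv2.imwrite("pics/t1.png",cv2.resize(a,None,fx=4,fy=4,interpolation=2))
E
```

```text
time_s: 12.85
ee_pos: [0.6556, -0.145, 0.1288]
ee_rot: [[-0.985, 0.175, -0.002], [0.175, 0.985, 0.001], [0.002, 0.0, -1.0]]
contact_force: [-0.1, 0.3, -1.7]
grip_width: 0.0492
grasp_force: 30.0
at [ 655.6 -145.   128.8] ang 79.9 t 12.85 w 49.2 f 30.0 -> delta [-0.0011, 0.0007, 0.2246] twist -0.0008 dist 112mm q6 -95
```

View pics/t1.png

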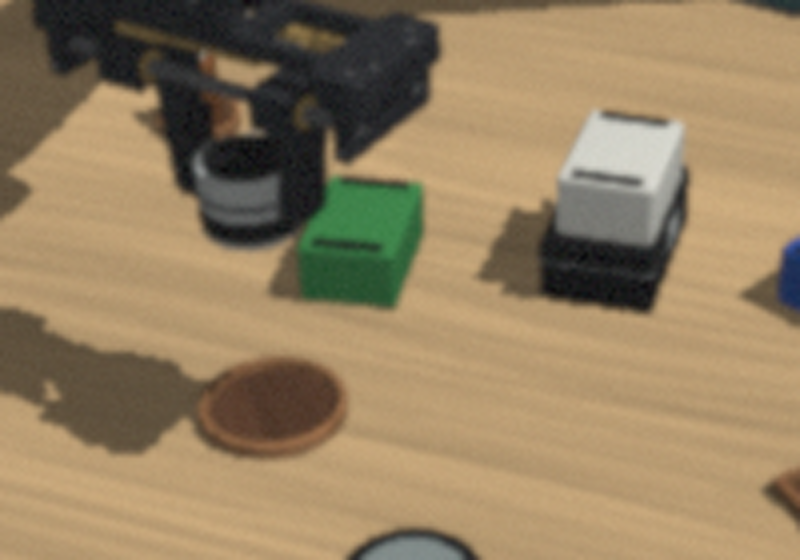

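The tube (crop 250,190) is held level above tray_round (270,405); charger still square on the case. Lowering, feeling at the end.

```bash
python3 -m pendant '[{"fingers":-1,"delta_pos":[0,0,0.04],"twist":0},{"fingers":-1,"delta_pos":[0,0,0.1],"twist":0},{"fingers":-1,"delta_pos":[0,0,0.15],"twist":0},{"fingers":-1,"delta_pos":[0,0,0.185],"twist":0},{"fingers":-1,"delta_pos":[0,0,0.205],"twist":0},{"fingers":-1,"delta_pos":[0,0,0.215],"twist":0},{"fingers":-1,"delta_pos":[0,0,0.22],"twist":0},{"fingers":-1,"delta_pos":[0,0,0.222],"twist":0},{"fingers":-1,"delta_pos":[0,0,0.222],"twist":0}]'; python3 -m pendant '[{"fingers":-1,"delta_pos":[0,0,0.002],"twist":0},{"fingers":-1,"delta_pos":[0,0,0.003],"twist":0},{"fingers":-1,"delta_pos":[0,0,0.003],"twist":0}]'
```

```text
time_s: 13.8
ee_pos: [0.6568, -0.145, 0.0197]
ee_rot: [[-0.985, 0.174, 0.002], [0.174, 0.985, -0.0], [-0.002, -0.0, -1.0]]
contact_force: [-0.3, 0.1, -2.2]
grip_width: 0.0494
grasp_force: 30.0
time_s: 14.1
ee_pos: [0.6561, -0.1449, 0.0174]
ee_rot: [[-0.985, 0.174, 0.0], [0.174, 0.985, -0.0], [-0.0, -0.0, -1.0]]
contact_force: [0.3, 0.3, -1.1]
grip_width: 0.0496
grasp_force: 30.0
```

```bash
python3 -m pendant '[{"fingers":-1,"delta_pos":[0,0,0.002],"twist":0},{"fingers":-1,"delta_pos":[0,0,0.002],"twist":0}]'; python3 -m pendant '[{"fingers":-1,"delta_pos":[0,0,0.002],"twist":0},{"fingers":-1,"delta_pos":[0,0,0.002],"twist":0}]'
```

```text
time_s: 14.3
ee_pos: [0.656, -0.1448, 0.0162]
ee_rot: [[-0.985, 0.174, 0.0], [0.174, 0.985, -0.0], [-0.0, -0.0, -1.0]]
contact_force: [-0.2, -0.1, -1.6]
grip_width: 0.0493
grasp_force: 30.0
time_s: 14.5
ee_pos: [0.656, -0.1448, 0.0161]
ee_rot: [[-0.985, 0.174, -0.0], [0.174, 0.985, -0.0], [0.0, -0.0, -1.0]]
contact_force: [-2.6, 0.2, 5.3]
grip_width: 0.0491
grasp_force: 30.0
```

```bash
python3 -m pendant '[{"fingers":-1,"delta_pos":[0,0,-0.001],"twist":0},{"fingers":0.4,"delta_pos":[0,0,-0.001],"twist":0},{"fingers":0.5,"delta_pos":[0,0,-0.001],"twist":0},{"fingers":0.6,"delta_pos":[0,0,-0.001],"twist":0},{"fingers":0.8,"delta_pos":[0,0,-0.001],"twist":0},{"fingers":1,"delta_pos":[0,0,-0.01],"twist":0},{"fingers":1,"delta_pos":[0,0,-0.04],"twist":0},{"fingers":1,"delta_pos":[0,0,-0.1],"twist":0},{"fingers":1,"delta_pos":[0,0,-0.18],"twist":0},{"fingers":1,"delta_pos":[0,0,-0.26],"twist":0},{"fingers":1,"delta_pos":[0,0,-0.26],"twist":0}]'; python3 -c "
import m
m.plan(.4625,-.016,.146,94.6)"
```

```text
time_s: 15.6
ee_pos: [0.6611, -0.1461, 0.1549]
ee_rot: [[-0.985, 0.174, 0.014], [0.174, 0.985, -0.004], [-0.015, -0.001, -1.0]]
contact_force: [1.5, -0.1, 0.8]
grip_width: 0.0879
grasp_force: 0.0
scene chargertop n474 c=(463.9,-14.8) size 83x56 longaxis 4.9 zmed 77.7 p95 79.4
scene casetop n193 c=(460.2,-17.3) size 107x65 longaxis 4.4 zmed 39.1 p95 42.5
scene PLACED bottle n71 c=(405.4,-317.8) size 26x23 longaxis -50.7 zmed 51.0 p95 59.6
scene PLACED tube n379 c=(656.5,-142.5) size 51x49 longaxis 14.3 zmed 41.4 p95 43.5
top chargertop n667 c=(461.2,-17.0) size 80x56 longaxis 4.2 zmed 78.9 p95 82.1
top casetop n221 c=(457.7,-19.8) size 104x66 longaxis 4.5 zmed 40.4 p95 43.4
top PLACED bottle n93 c=(400.9,-322.2) size 26x26 longaxis 58.6 zmed 55.1 p95 69.9
at [ 657.4 -145.1  148.4] ang 80.0 t 15.70 w 88.0 f 0.0 -> delta [0.4289, 0.1866, 0.0026] twist -0.1700 dist 234mm q6 -95
```

```bash
python3 -m pendant '[{"fingers":1,"delta_pos":[0.03,0.02,0],"twist":-0.05},{"fingers":1,"delta_pos":[0.08,0.04,0],"twist":-0.1},{"fingers":1,"delta_pos":[0.428,0.187,0.003],"twist":-0.17},{"fingers":1,"delta_pos":[0.428,0.187,0.003],"twist":-0.17},{"fingers":1,"delta_pos":[0.428,0.187,0.003],"twist":-0.17},{"fingers":1,"delta_pos":[0.428,0.187,0.003],"twist":-0.17},{"fingers":1,"delta_pos":[0.428,0.187,0.003],"twist":-0.17},{"fingers":1,"delta_pos":[0.428,0.187,0.003],"twist":-0.17},{"fingers":1,"delta_pos":[0.428,0.187,0.003],"twist":-0.17}]'; python3 -c "
from h import *
plan(.4625,-.016,.049,94.6)"
```

```text
time_s: 16.6
ee_pos: [0.4622, -0.0159, 0.1436]
ee_rot: [[-0.997, -0.08, 0.0], [-0.08, 0.997, -0.0], [-0.0, -0.0, -1.0]]
contact_force: [0.5, 0.0, 0.0]
grip_width: 0.0879
grasp_force: 0.0
at [462.2 -15.9 143.6] ang 94.6 t 16.60 w 87.9 f 0.0 -> delta [-0.0005, -0.0003, 0.1891] twist -0.0001 dist 95mm q6 -100
```

```bash
python3 -m pendant '[{"fingers":1,"delta_pos":[0,0,0.04],"twist":0},{"fingers":1,"delta_pos":[0,0,0.1],"twist":0},{"fingers":1,"delta_pos":[0,0,0.15],"twist":0},{"fingers":1,"delta_pos":[0,0,0.18],"twist":0},{"fingers":1,"delta_pos":[0,0,0.187],"twist":0},{"fingers":1,"delta_pos":[0,0,0.187],"twist":0},{"fingers":-1,"delta_pos":[0,0,0.187],"twist":0},{"fingers":-1,"delta_pos":[0,0,0.187],"twist":0},{"fingers":-1,"delta_pos":[0,0,0.187],"twist":0},{"fingers":-1,"delta_pos":[0,0,0.187],"twist":0},{"fingers":-1,"delta_pos":[0,0,0.187],"twist":0},{"fingers":-1,"delta_pos":[0,0,0.187],"twist":0}]';python3 -m pendant '[{"fingers":-1,"delta_pos":[0,0,0],"twist":0},{"fingers":-1,"delta_pos":[0,0,0],"twist":0}]'; python3 -c "
from h import *
plan(.4038,.324,.13,62.7)"
```

```text
time_s: 17.8
ee_pos: [0.462, -0.0155, 0.0508]
ee_rot: [[-0.997, -0.08, 0.001], [-0.08, 0.997, -0.0], [-0.001, -0.0, -1.0]]
contact_force: [-1.8, 0.1, 4.4]
grip_width: 0.0559
grasp_force: 30.0
time_s: 18.0
ee_pos: [0.462, -0.0155, 0.0508]
ee_rot: [[-0.997, -0.08, 0.001], [-0.08, 0.997, -0.0], [-0.001, -0.0, -1.0]]
contact_force: [-1.2, -0.1, 5.9]
grip_width: 0.0559
grasp_force: 30.0
at [462.  -15.5  50.8] ang 94.6 t 18.00 w 55.9 f 30.0 -> delta [0.0614, 0.6862, -0.1585] twist 0.3712 dist 353mm q6 -100
```

```bash
python3 -m pendant '[{"fingers":-1,"delta_pos":[0,0,-0.02],"twist":0},{"fingers":-1,"delta_pos":[0,0,-0.06],"twist":0},{"fingers":-1,"delta_pos":[0,0.02,-0.12],"twist":0},{"fingers":-1,"delta_pos":[0.01,0.08,-0.14],"twist":0.05},{"fingers":-1,"delta_pos":[0.061,0.686,-0.14],"twist":0.371},{"fingers":-1,"delta_pos":[0.061,0.686,-0.14],"twist":0.371},{"fingers":-1,"delta_pos":[0.061,0.686,-0.14],"twist":0.371},{"fingers":-1,"delta_pos":[0.061,0.686,-0.14],"twist":0.371},{"fingers":-1,"delta_pos":[0.061,0.686,-0.14],"twist":0.371},{"fingers":-1,"delta_pos":[0.061,0.686,-0.14],"twist":0.371},{"fingers":-1,"delta_pos":[0.061,0.686,-0.14],"twist":0.371},{"fingers":-1,"delta_pos":[0.061,0.686,-0.14],"twist":0.371}]'; python3 -m pendant '[{"fingers":-1,"delta_pos":[0,0,0],"twist":0},{"fingers":-1,"delta_pos":[0,0,0],"twist":0}]'
python3 - <<'E'
from h import *
plan(.4038,.324,.015,62.7);p=read_camera("scene")
a=p["pixels"][190:330,380:580,::-1];cv2.imwrite("pics/c1.png",cv2.resize(a,None,fx=4,fy=4,interpolation=2))
E
```

```text
time_s: 19.2
ee_pos: [0.4027, 0.3272, 0.1204]
ee_rot: [[-0.891, 0.455, -0.0], [0.455, 0.891, 0.001], [0.001, 0.001, -1.0]]
contact_force: [0.2, -0.0, -1.0]
grip_width: 0.0559
grasp_force: 30.0
time_s: 19.4
ee_pos: [0.4033, 0.3228, 0.1198]
ee_rot: [[-0.888, 0.459, -0.001], [0.459, 0.888, -0.001], [0.0, -0.001, -1.0]]
contact_force: [-0.4, -0.7, -1.9]
grip_width: 0.0559
grasp_force: 30.0
at [403.3 322.8 119.8] ang 62.7 t 19.40 w 55.9 f 30.0 -> delta [0.0002, 0.0029, 0.2097] twist -0.0002 dist 105mm q6 -27
```

View pics/c1.png

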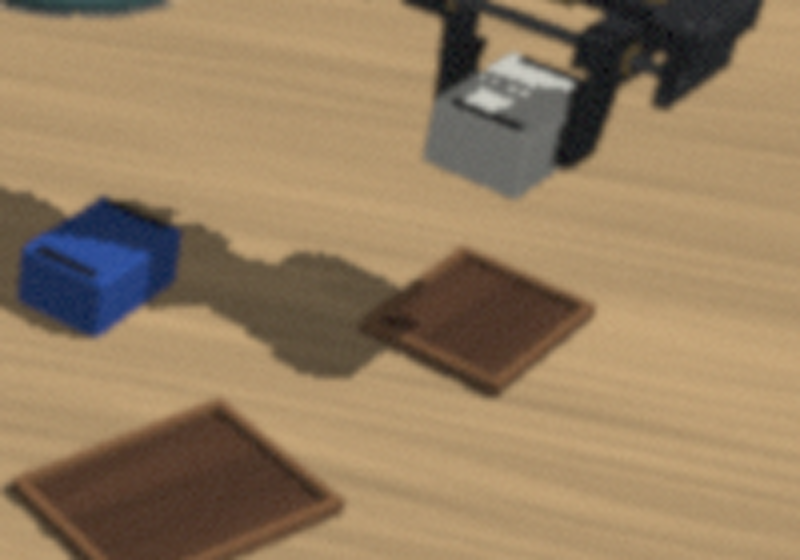

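The charger is held level (crop 500,120) above the empty tray_short (480,320), edges parallel. Lowering.

```bash
python3 -m pendant '[{"fingers":-1,"delta_pos":[0,0.002,0.04],"twist":0},{"fingers":-1,"delta_pos":[0,0.002,0.09],"twist":0},{"fingers":-1,"delta_pos":[0,0.002,0.14],"twist":0},{"fingers":-1,"delta_pos":[0,0.002,0.175],"twist":0},{"fingers":-1,"delta_pos":[0,0.002,0.192],"twist":0},{"fingers":-1,"delta_pos":[0,0.002,0.2],"twist":0},{"fingers":-1,"delta_pos":[0,0.002,0.204],"twist":0},{"fingers":-1,"delta_pos":[0,0.002,0.206],"twist":0},{"fingers":-1,"delta_pos":[0,0.002,0.206],"twist":0}]'; python3 -m pendant '[{"fingers":-1,"delta_pos":[0,0,0.002],"twist":0},{"fingers":-1,"delta_pos":[0,0,0.002],"twist":0}]'; python3 -m pendant '[{"fingers":-1,"delta_pos":[0,0,0.002],"twist":0},{"fingers":-1,"delta_pos":[0,0,0.002],"twist":0}]'
```

```text
time_s: 20.35
ee_pos: [0.4047, 0.3252, 0.018]
ee_rot: [[-0.889, 0.459, 0.001], [0.459, 0.889, 0.001], [-0.001, 0.001, -1.0]]
contact_force: [0.4, 0.5, -0.8]
grip_width: 0.0557
grasp_force: 30.0
time_s: 20.55
ee_pos: [0.4043, 0.3251, 0.0166]
ee_rot: [[-0.889, 0.458, 0.001], [0.458, 0.889, 0.0], [-0.0, 0.001, -1.0]]
contact_force: [-0.2, -0.1, -2.1]
grip_width: 0.056
grasp_force: 30.0
time_s: 20.75
ee_pos: [0.404, 0.3249, 0.0152]
ee_rot: [[-0.889, 0.458, 0.0], [0.458, 0.889, 0.0], [-0.0, 0.0, -1.0]]
contact_force: [-0.7, -1.3, -1.6]
grip_width: 0.056
grasp_force: 30.0
```

```bash
python3 -m pendant '[{"fingers":-1,"delta_pos":[0,0,0.002],"twist":0},{"fingers":-1,"delta_pos":[0,0,0.002],"twist":0}]'
```

```text
time_s: 20.95
ee_pos: [0.4041, 0.325, 0.0149]
ee_rot: [[-0.889, 0.458, -0.0], [0.458, 0.889, -0.0], [0.0, -0.0, -1.0]]
contact_force: [-2.2, -1.1, 4.9]
grip_width: 0.0558
grasp_force: 30.0
```

Contact. Release and lift.

```bash
python3 -m pendant '[{"fingers":-1,"delta_pos":[0,0,-0.001],"twist":0},{"fingers":0.6,"delta_pos":[0,0,-0.001],"twist":0},{"fingers":0.7,"delta_pos":[0,0,-0.001],"twist":0},{"fingers":0.8,"delta_pos":[0,0,-0.001],"twist":0},{"fingers":0.9,"delta_pos":[0,0,-0.001],"twist":0},{"fingers":1,"delta_pos":[0,0,-0.01],"twist":0},{"fingers":1,"delta_pos":[0,0,-0.04],"twist":0},{"fingers":1,"delta_pos":[0,0,-0.1],"twist":0},{"fingers":1,"delta_pos":[0,0,-0.18],"twist":0},{"fingers":1,"delta_pos":[0,0,-0.21],"twist":0},{"fingers":1,"delta_pos":[0,0,-0.21],"twist":0}]'; python3 -c "
import m
m.plan(.459,-.0185,.12,95)"
```

```text
time_s: 22.05
ee_pos: [0.4061, 0.3264, 0.1224]
ee_rot: [[-0.889, 0.458, 0.005], [0.458, 0.889, 0.004], [-0.003, 0.006, -1.0]]
contact_force: [0.0, -0.1, -0.5]
grip_width: 0.0881
grasp_force: 0.0
scene casetop n707 c=(458.0,-17.7) size 108x65 longaxis 4.6 zmed 39.5 p95 41.3
scene PLACED bottle n87 c=(405.4,-318.3) size 25x22 longaxis -62.2 zmed 54.2 p95 67.2
scene PLACED tube n378 c=(655.7,-143.7) size 53x47 longaxis 25.3 zmed 41.4 p95 43.6
scene PLACED charger n669 c=(405.1,326.1) size 85x57 longaxis -28.3 zmed 41.1 p95 43.3
top casetop n893 c=(457.8,-20.6) size 104x67 longaxis 4.3 zmed 40.5 p95 43.4
top PLACED bottle n95 c=(401.0,-322.2) size 26x26 longaxis 88.3 zmed 55.5 p95 69.9
top PLACED tube n274 c=(654.7,-145.9) size 49x49 longaxis 29.7 zmed 43.1 p95 47.0
top PLACED charger n254 c=(404.8,324.2) size 79x56 longaxis -29.4 zmed 42.5 p95 46.3
at [403.7 324.6 118.6] ang 62.7 t 22.15 w 87.8 f 0.0 -> delta [-0.4128, -0.5591, -0.0027] twist -0.3757 dist 347mm q6 -27
```

```bash
python3 -m pendant '[{"fingers":1,"delta_pos":[-0.04,-0.06,0],"twist":-0.05},{"fingers":1,"delta_pos":[-0.08,-0.12,0],"twist":-0.1},{"fingers":1,"delta_pos":[-0.412,-0.56,0],"twist":-0.37},{"fingers":1,"delta_pos":[-0.412,-0.56,0],"twist":-0.37},{"fingers":1,"delta_pos":[-0.412,-0.56,0],"twist":-0.37},{"fingers":1,"delta_pos":[-0.412,-0.56,0],"twist":-0.37},{"fingers":1,"delta_pos":[-0.412,-0.56,0],"twist":-0.37},{"fingers":1,"delta_pos":[-0.412,-0.56,0],"twist":-0.37},{"fingers":1,"delta_pos":[-0.412,-0.56,0],"twist":-0.37},{"fingers":1,"delta_pos":[-0.412,-0.56,0],"twist":-0.37},{"fingers":1,"delta_pos":[-0.412,-0.56,0],"twist":-0.37}]'; python3 -c "
from h import *
plan(.458,-.019,.010,94.5)"
```

```text
time_s: 23.25
ee_pos: [0.4574, -0.0175, 0.1177]
ee_rot: [[-0.997, -0.079, -0.003], [-0.079, 0.997, 0.001], [0.003, 0.001, -1.0]]
contact_force: [0.0, 0.8, -0.4]
grip_width: 0.088
grasp_force: 0.0
at [457.4 -17.5 117.7] ang 94.5 t 23.25 w 88.0 f 0.0 -> delta [-0.0016, -0.0032, 0.2153] twist 0.0003 dist 108mm q6 -100
```

```bash
python3 -m pendant '[{"fingers":1,"delta_pos":[0,-0.003,0.04],"twist":0},{"fingers":1,"delta_pos":[0,-0.003,0.09],"twist":0},{"fingers":1,"delta_pos":[0,-0.003,0.14],"twist":0},{"fingers":1,"delta_pos":[0,-0.003,0.18],"twist":0},{"fingers":1,"delta_pos":[0,-0.003,0.205],"twist":0},{"fingers":1,"delta_pos":[0,-0.003,0.213],"twist":0},{"fingers":1,"delta_pos":[0,-0.003,0.213],"twist":0},{"fingers":-1,"delta_pos":[0,-0.003,0.213],"twist":0},{"fingers":-1,"delta_pos":[0,-0.003,0.213],"twist":0},{"fingers":-1,"delta_pos":[0,-0.003,0.213],"twist":0},{"fingers":-1,"delta_pos":[0,-0.003,0.213],"twist":0},{"fingers":-1,"delta_pos":[0,-0.003,0.213],"twist":0}]';python3 -m pendant '[{"fingers":-1,"delta_pos":[0,0,0],"twist":0},{"fingers":-1,"delta_pos":[0,0,0],"twist":0}]'; python3 -c "
from h import *
plan(.61,.193,.09,48.6)"
```

```text
time_s: 24.45
ee_pos: [0.4598, -0.02, 0.0136]
ee_rot: [[-0.997, -0.078, 0.002], [-0.078, 0.997, 0.0], [-0.002, -0.0, -1.0]]
contact_force: [-0.0, 1.4, 6.0]
grip_width: 0.0658
grasp_force: 30.0
time_s: 24.65
ee_pos: [0.4597, -0.02, 0.0136]
ee_rot: [[-0.997, -0.078, 0.002], [-0.078, 0.997, 0.0], [-0.002, -0.0, -1.0]]
contact_force: [-0.8, 1.7, 6.2]
grip_width: 0.0654
grasp_force: 30.0
at [459.7 -20.   13.6] ang 94.5 t 24.65 w 65.4 f 30.0 -> delta [-0.3332, 0.4011, -0.1523] twist 0.5340 dist 272mm q6 -100
```

```bash
python3 -m pendant '[{"fingers":-1,"delta_pos":[0,0,-0.02],"twist":0},{"fingers":-1,"delta_pos":[0,0,-0.06],"twist":0},{"fingers":-1,"delta_pos":[0,0,-0.12],"twist":0},{"fingers":-1,"delta_pos":[-0.02,0.03,-0.18],"twist":0.05},{"fingers":-1,"delta_pos":[-0.08,0.1,-0.18],"twist":0.15},{"fingers":-1,"delta_pos":[-0.333,0.401,-0.18],"twist":0.534},{"fingers":-1,"delta_pos":[-0.333,0.401,-0.18],"twist":0.534},{"fingers":-1,"delta_pos":[-0.333,0.401,-0.18],"twist":0.534},{"fingers":-1,"delta_pos":[-0.333,0.401,-0.18],"twist":0.534},{"fingers":-1,"delta_pos":[-0.333,0.401,-0.18],"twist":0.534},{"fingers":-1,"delta_pos":[-0.333,0.401,-0.18],"twist":0.534},{"fingers":-1,"delta_pos":[-0.333,0.401,-0.18],"twist":0.534}]'; python3 -m pendant '[{"fingers":-1,"delta_pos":[0,0,0],"twist":0},{"fingers":-1,"delta_pos":[0,0,0],"twist":0}]'
python3 - <<'E'
from h import *
plan(.61,.193,.0176,48.6);p=read_camera("scene")
a=p["pixels"][215:355,340:540,::-1];cv2.imwrite("pics/d1.png",cv2.resize(a,None,fx=4,fy=4,interpolation=2))
E
```

```text
time_s: 25.85
ee_pos: [0.6077, 0.1921, 0.1019]
ee_rot: [[-0.751, 0.661, -0.002], [0.661, 0.751, -0.001], [0.001, -0.002, -1.0]]
contact_force: [-0.6, -0.3, -2.7]
grip_width: 0.0659
grasp_force: 30.0
time_s: 26.05
ee_pos: [0.6084, 0.1918, 0.1028]
ee_rot: [[-0.75, 0.662, -0.0], [0.662, 0.75, -0.0], [0.0, -0.0, -1.0]]
contact_force: [-0.6, -0.5, -2.8]
grip_width: 0.0655
grasp_force: 30.0
at [608.4 191.8 102.8] ang 48.6 t 26.05 w 65.5 f 30.0 -> delta [-0.0008, 0.0039, 0.1704] twist -0.0005 dist 85mm q6 -33
```

View pics/d1.png

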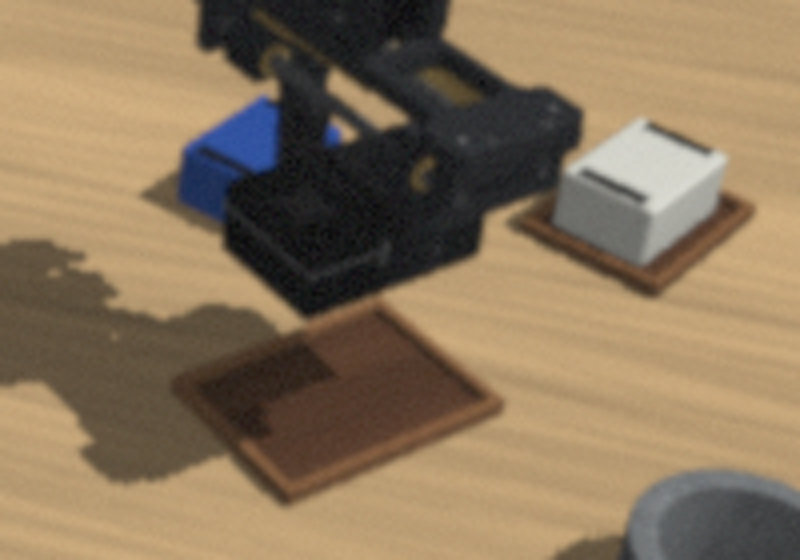

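The case (crop 355,240) is level and parallel above tray_long (340,400); the charger sits flat in tray_short. Lowering.

```bash
python3 -m pendant '[{"fingers":-1,"delta_pos":[-0.001,0.003,0.03],"twist":0},{"fingers":-1,"delta_pos":[-0.001,0.003,0.07],"twist":0},{"fingers":-1,"delta_pos":[-0.001,0.003,0.11],"twist":0},{"fingers":-1,"delta_pos":[-0.001,0.003,0.14],"twist":0},{"fingers":-1,"delta_pos":[-0.001,0.003,0.155],"twist":0},{"fingers":-1,"delta_pos":[-0.001,0.003,0.162],"twist":0},{"fingers":-1,"delta_pos":[-0.001,0.003,0.166],"twist":0},{"fingers":-1,"delta_pos":[-0.001,0.003,0.166],"twist":0}]'; python3 -m pendant '[{"fingers":-1,"delta_pos":[0,0,0.002],"twist":0},{"fingers":-1,"delta_pos":[0,0,0.002],"twist":0}]'; python3 -m pendant '[{"fingers":-1,"delta_pos":[0,0,0.002],"twist":0},{"fingers":-1,"delta_pos":[0,0,0.002],"twist":0}]'
```

```text
time_s: 26.9
ee_pos: [0.611, 0.194, 0.0202]
ee_rot: [[-0.75, 0.661, 0.001], [0.661, 0.75, 0.0], [-0.001, 0.001, -1.0]]
contact_force: [0.5, -0.1, -2.6]
grip_width: 0.0659
grasp_force: 30.0
time_s: 27.1
ee_pos: [0.611, 0.194, 0.0194]
ee_rot: [[-0.75, 0.661, 0.001], [0.661, 0.75, 0.0], [-0.001, 0.001, -1.0]]
contact_force: [-0.4, -0.2, -2.9]
grip_width: 0.0655
grasp_force: 30.0
time_s: 27.3
ee_pos: [0.6106, 0.1939, 0.0179]
ee_rot: [[-0.75, 0.661, 0.0], [0.661, 0.75, 0.0], [-0.0, 0.0, -1.0]]
contact_force: [1.1, 0.2, -3.3]
grip_width: 0.0659
grasp_force: 30.0
```

```bash
python3 -m pendant '[{"fingers":-1,"delta_pos":[0,0,0.002],"twist":0},{"fingers":-1,"delta_pos":[0,0,0.002],"twist":0}]'; python3 -m pendant '[{"fingers":-1,"delta_pos":[0,0,0.001],"twist":0},{"fingers":-1,"delta_pos":[0,0,0.001],"twist":0}]'
```

```text
time_s: 27.5
ee_pos: [0.6106, 0.1939, 0.0177]
ee_rot: [[-0.75, 0.661, 0.0], [0.661, 0.75, 0.0], [-0.0, 0.0, -1.0]]
contact_force: [-2.8, -0.7, 4.3]
grip_width: 0.0657
grasp_force: 30.0
time_s: 27.7
ee_pos: [0.6106, 0.1939, 0.0177]
ee_rot: [[-0.75, 0.661, 0.0], [0.661, 0.75, -0.0], [-0.0, 0.0, -1.0]]
contact_force: [-3.9, -0.9, 8.7]
grip_width: 0.0658
grasp_force: 30.0
```

Contact. Release, lift, check.

```bash
python3 -m pendant '[{"fingers":-1,"delta_pos":[0,0,-0.002],"twist":0},{"fingers":1,"delta_pos":[0,0,-0.002],"twist":0},{"fingers":1,"delta_pos":[0,0,-0.002],"twist":0},{"fingers":1,"delta_pos":[0,0,-0.002],"twist":0},{"fingers":1,"delta_pos":[0,0,-0.002],"twist":0},{"fingers":1,"delta_pos":[0,0,-0.01],"twist":0},{"fingers":1,"delta_pos":[0,0,-0.04],"twist":0},{"fingers":1,"delta_pos":[0,0,-0.1],"twist":0},{"fingers":1,"delta_pos":[0,0,-0.18],"twist":0},{"fingers":1,"delta_pos":[0,0,-0.26],"twist":0},{"fingers":1,"delta_pos":[0,0,-0.3],"twist":0},{"fingers":1,"delta_pos":[0,0,-0.3],"twist":0}]'; python3 -m pendant '[{"fingers":1,"delta_pos":[0,0,-0.1],"twist":0},{"fingers":1,"delta_pos":[0,0,-0.1],"twist":0},{"fingers":1,"delta_pos":[0,0,-0.1],"twist":0},{"fingers":1,"delta_pos":[0,0,-0.1],"twist":0}]'
python3 - <<'E'
import m
from h import *
p=read_camera("scene");a=p["pixels"][170:430,190:600,::-1];cv2.imwrite("pics/end.png",cv2.resize(a,None,fx=1.9,fy=1.9,interpolation=2))
E
```

```text
time_s: 28.9
ee_pos: [0.6138, 0.1948, 0.1726]
ee_rot: [[-0.75, 0.661, 0.01], [0.661, 0.75, 0.003], [-0.006, 0.009, -1.0]]
contact_force: [-0.6, 0.3, -0.2]
grip_width: 0.0884
grasp_force: 0.0
time_s: 29.3
ee_pos: [0.6094, 0.1935, 0.2142]
ee_rot: [[-0.75, 0.661, -0.003], [0.661, 0.75, -0.001], [0.002, -0.002, -1.0]]
contact_force: [-0.3, 0.3, -0.8]
grip_width: 0.0878
grasp_force: 0.0
scene PLACED bottle n89 c=(404.1,-318.4) size 26x23 longaxis -50.5 zmed 53.3 p95 67.7
scene PLACED tube n378 c=(656.2,-142.9) size 51x50 longaxis -20.5 zmed 41.4 p95 43.6
scene PLACED charger n672 c=(405.3,325.5) size 83x56 longaxis -26.7 zmed 41.1 p95 43.2
scene PLACED case n1470 c=(611.1,195.7) size 105x69 longaxis -41.0 zmed 43.0 p95 45.0
top PLACED bottle n94 c=(401.0,-322.3) size 26x26 longaxis 88.6 zmed 54.8 p95 71.0
top PLACED tube n274 c=(654.5,-145.0) size 49x49 longaxis -28.9 zmed 43.0 p95 47.0
top PLACED case n63 c=(611.6,188.9) size 93x66 longaxis -41.6 zmed 40.2 p95 47.2
```

View pics/end.png

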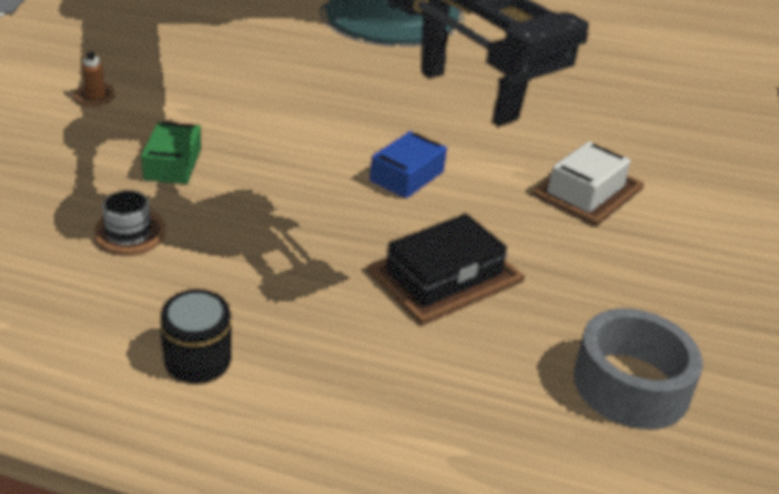

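All four stand flat in their trays (bottle 93,80; tube 127,220; charger 590,177; case 445,260). The lens, tape and both look-alikes are where they were, and the gripper is clear.

```bash
python3 -c "
from h import *
print(r.finish_job())"
```

```text
the job is handed in; nothing more can be done
None
```

I set the bottle, tube, charger and case in that order into their own trays, left the lens and tape roll alone, and handed the job in at about 29 s; the last picture showed all four upright and flat, but the hand-in returned no verdict.

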